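# Fit the return spring on a brake carrier plate

## Task

Fit the return spring on the brake carrier plate: take it off its blue stand and put the pin under its dark end fully home in the plate's hole, then stretch the spring and drop the eye at its red end over the headed post so that it lies flat on the plate, caught under the post's head, and let go with both ends holding. The post is clamped somewhere along the slot, so feel for it gently instead of forcing the parts together, and do not knock the grease pot or the small carton about.

Things in the scene. Friction and masses are not known exactly. Their poses are not given: they have to be found in the camera images.
- carrier_plate: Fixed aluminium plate on a grey base, together 206 x 52 x 46 mm, on the bench. Origin: centre of its underside; x runs along its length from the hole to the slot, z up; top 46 mm above the origin. On the middle line: a round hole 11 mm wide and 16 mm deep at x = -75 mm and a headed steel post in the dark slot at the other end (see slot).
- hole (a point): Centre of the mouth of the plate's 11 mm hole, in the top face; axes as the plate's.
- slot (a point): Middle of the slot, in the plate's top face, 144 mm from the hole; axes as the plate's. The post is clamped on the slot's line within 16 mm of here, either way along x: ITS PLACE IS NOT REPORTED, feel for it. Post above the top face: stem 10 mm in diameter up to 14 mm, then a head 14 mm in diameter with a slightly bevelled top that ends at 19 mm.
- spring: Dark hook end of the loose spring (whole 128 mm long, 0.18 kg, straight, guided by a rod inside). Origin: on the pin's axis in the flat underside; x towards the eye, z up. A pin 8 mm in diameter with a round tip reaches 12 mm down. Above: the dark block to grip, x -12 to +12 mm, 14 mm wide (y), 38 mm high. Coils x 12 to 62 mm, 16 mm thick, not to be gripped. Starts flat on the stand, pin in its hole.
- red_block (a point): Middle of the foot of the red block at the other end of the spring, level with the spring's underside, at rest 73 mm from the pin's axis; axes as the eye's. The block to grip is 22 mm long (x), 14 mm wide (y), 38 mm high. It can nod up and down by 0.35 rad (weakly centred), on a hinge 11 mm from its middle on the coils' side, 9 mm up.
- eye (a point): Centre of the eye in front of the red block (27 mm from the block's middle): a flat steel ring, 17 mm inside and 32 mm outside diameter, 4 to 12 mm above the spring's underside; this point is 8 mm above it and at rest 100 mm from the pin's axis. x points away from the pin, z up.
- spring_rod (a joint): Stretch of the spring in m: 0 at rest, hard stop at 0.075. It pulls with 2 N plus 0.1 N per mm. With the eye hooked on the post it reads 0.023 to 0.058.
- spring_stand: Fixed blue block 136 x 36 x 46 mm on which the spring lies. Origin: centre of its underside; x along its length from its pin hole (16 mm square, 20 mm deep, at x = -50 mm) towards the spring's eye. All the work lies to the robot's left of a fixed column (spindle in red wrap, 0.82 m high, 155 mm thick, at x 0.33, y 0.06 m): keep the whole arm clear of it.
- grease_pot: Bystander: white pot with a green lid, 63 mm wide, 54 mm high; origin under its centre. Leave it standing.
- carton: Bystander: small light-grey carton lying flat, 86 x 105 x 28 mm; origin under its centre. Leave it.

How it is judged:
On the way, in this order (a step that is already met when the one before it is completed fails the run):
1. the pin is fully down in the plate's hole, the spring still slack (horizontal distance between spring and hole below 0.004 m and z of spring in the frame of hole below 0.003 m and value of joint spring_rod below 0.01 m), for 0.2 s.
2. the spring is stretched, the pin still in the hole (value of joint spring_rod above 0.015 m and horizontal distance between spring and hole below 0.006 m), for 0.2 s.
At the end, for the whole second after the job is handed in: Pin in the hole (axis within 4 mm of the hole's, underside no more than 7 mm above the plate's top); spring stretched by more than 18 mm by itself; eye flat round the post (centre under 12 mm above the plate's top, within 6 mm of the middle line); spring at rest (horizontal distance between spring and hole below 0.004 m and z of spring in the frame of hole below 0.007 m and value of joint spring_rod above 0.018 m and z of eye in the frame of hole below 0.012 m and y of eye in the frame of hole between -0.006 and 0.006 m and linear speed of spring below 0.02 m/s); the robot touches nothing.
It fails at once if spring and plate or post are pressed together with more than 30 N, before the pin is home or while stretching (contact force between spring and carrier_plate above 30 N and (value of joint spring_rod above 0.004 m or z of spring in the frame of hole above 0.003 m)).
It fails at once if spring and plate are pressed together with more than 70 N (contact force between spring and carrier_plate above 70 N).
It fails at once if the arm or fingers press on the plate with more than 30 N (contact force between any of the fingers, the arm and carrier_plate above 30 N).
It fails at once if a bystander is moved more than 25 mm (distance of any of grease_pot, carton from where it was at the start of the episode above 0.025 m).
It also fails if it takes over 51 s, if anything falls off the work surface, if the arm or the gripper's body presses on something with over 40 N, if the wrist force passes 120 N, or if a joint passes its speed limit or range.

## Robot

A 7-joint arm with a two-finger parallel gripper is mounted at the origin on the work surface; the furniture and walls round the work are solid. World frame = base frame: x ahead of the robot, y to its left, z up, the work surface at z = 0. Lengths are in m, angles in rad, forces in N, time in s.
With the tool pointing down it reaches from about 0.375 to 0.925 m from the base axis. Payload 3.1 kg.
Tool frame: the origin (TCP) lies between the finger pads; the fingertips stand 19 mm ahead of it and the grasp point (between the pads) is the TCP; z points along the fingers, y is the direction in which the jaws open and shut (so a half turn about z gives the same grasp; the last joint's range is limited). The gripper opens to 85 mm and grips with 20 to 120 N. Pads are 22 mm wide; open, the fingers measure 114 mm over their backs; the gripper's body (76 mm by 85 mm) begins 54 mm behind the grasp point. The pads swing forward as they close: fully open they stand 13 mm farther back than shut.
Start: joints at [-1.257, 0.383, 0.044, 1.598, -0.018, 1.161, -0.05], TCP at [0.26, 0.596, 0.25] pointing down, gripper open.
Joint ranges: [-2.61, 2.61], [-0.41, 2.15], [-1.48, 1.57], [0, 2.5], [-1.57, 4.71], [0.05, 1.97], [-2.85, 2.85]. Speed limits (rad/s): [2.79, 2.79, 3.14, 3.14, 3.14, 3.14, 3.14].

## Interface

Orientations are given as a unit quaternion [x, y, z, w].
In Python, from bench import move_ptp, movel, move_j, move_gripper, pause, inverse_kinematics, read_camera, camera_params, MotionError, sign_off, look_for, tip_of, read_time_s, read_qpos, read_joint_vel, read_effort, read_eef_pos, read_tcp_rot, read_ft_force, read_ft_torque, read_finger_gap gives the robot as it stands. Calls block until the motion is done:
- move_ptp(position, orientation): joint-space move of the TCP to a pose.
- movel(position, orientation=None, speed=0.15): straight line of the TCP; orientation=None keeps the orientation; speed is the mean speed in m/s.
- move_j(angles): joint-space move.
- move_gripper(opening, effort=None): finger opening in m; effort is the grip in N (None keeps the last); returns when the fingers have stopped.
- pause(seconds).
- inverse_kinematics(position, orientation): joint angles nearest the present ones, or None.
- read_camera(name): name is "scene" or "top" or "wrist"; returns the picture (480x640x3 uint8, red, green, blue); there is no depth.
- camera_params(name): a dict with "K" (3x3 intrinsics, pixels), "dist_coeffs" ([k1, k2, p1, p2, k3] as OpenCV has them; the pictures are not rectified), "camera_from_world" (4x4, takes a point from world to camera coordinates). Camera axes: x right, y down, z forward; pixel columns grow to the right and rows downward; lengths in m; the calibration is good to about 2 mm. A picture is of the moment at which its call begins: read the wrist's pose just before it. camera_params takes no time and is no camera call; for the wrist camera it gives the pose at the moment of the call.
A pose or a line that the arm cannot do raises MotionError and nothing moves.
- sign_off(): hands the job in, once; it reports no verdict.
Trained networks look in the newest picture that a camera, given by its name, has taken for a name from the list of things; names that differ only in an ending like _2 or _b are one class to them, and where a whole thing is asked for, a point or a joint stands for the part that bears it (a point fixed in the world has none). Each returns a list of dicts, best first, with "confidence" (0 to 1); they miss things now and then, are a little off and sometimes report something else, mostly with a low value. They report only what shows in the picture. A call takes as long as a camera call.
- look_for(camera, name): "at" ([column, row] in pixels, amid what is visible of it).
- tip_of(camera, name): "at" ([column, row] in pixels: a listed point, or the origin of a listed thing).
Readings, each from a call of its own:
- read_time_s(): time.
- read_qpos(): joint angles.
- read_joint_vel(): joint speeds.
- read_effort(): joint torques, N m.
- read_eef_pos(): TCP position.
- read_tcp_rot(): TCP orientation.
- read_ft_force(): force on the tool from outside, world axes, zero at the start.
- read_ft_torque(): the same for the moment, N m.
- read_finger_gap(): finger opening in m.
Only numpy, scipy, OpenCV 4.12 (cv2) and the standard library are available. Lean on these libraries where they do the work, as an engineer would, in place of code of your own. Each camera call takes 0.05 s, during which the arm holds its last target.

## Working session

There is one attempt and no reset: what is moved stays moved. The work goes in short steps, each a Python script; the robot and the scene stay as the last script left them, time stands still between calls to the robot, and variables do not carry over. Pictures are saved under pics/ and viewed, and the job is handed in when it is done.

```bash
ls; mkdir -p pics; python3 - <<'E'
from bench import *
import cv2
for n in ["scene","top","wrist"]:
    im=read_camera(n); cv2.imwrite(f"pics/{n}0.png",im[:,:,::-1])
    p=camera_params(n); print(n,p["K"],p["dist_coeffs"],p["camera_from_world"])
    for t in ["carrier_plate","spring","spring_stand","grease_pot","carton","hole","slot","red_block","eye"]:
        try:
            print(t,[(r["confidence"],r["at"]) for r in tip_of(n,t)][:3])
        except Exception as e: print(t,e)
print(read_time_s(),read_tcp_rot(),read_eef_pos(),read_finger_gap(),read_ft_force())
E
```

```text
pics
scene [[531.99160904   0.         324.78069687]
 [  0.         531.99160904 241.43519832]
 [  0.           0.           1.        ]] [0.04325236 0.         0.         0.         0.        ] [[ 0.86720341  0.49762063  0.01821971 -0.50976654]
 [ 0.22347997 -0.35623982 -0.90727608  0.0622715 ]
 [-0.44498871  0.79086465 -0.42014063  1.07837042]
 [ 0.          0.          0.          1.        ]]
carrier_plate []
spring [(0.62, [311.3, 233.5])]
spring_stand [(0.64, [324.0, 245.3]), (0.57, [348.3, 288.5])]
grease_pot []
carton [(0.61, [294.4, 335.9])]
hole [(0.86, [353.5, 240.3])]
slot [(0.63, [381.0, 215.0])]
red_block [(0.62, [329.6, 228.1]), (0.23, [375.3, 215.7])]
eye [(0.56, [338.3, 216.3])]
top [[481.99734241   0.         325.43546973]
 [  0.         481.99734241 248.20605229]
 [  0.           0.           1.        ]] [-0.0524256  0.         0.         0.         0.       ] [[-0.01165679 -0.99992141  0.00461445  0.28390514]
 [-0.98565197  0.01071308 -0.16845008  0.4206242 ]
 [ 0.16838741 -0.00651183 -0.98569938  0.85790854]
 [ 0.          0.          0.          1.        ]]
ca
[... 461 characters left out ...]
0343298  0.          0.          0.          0.        ] [[ 3.99106217e-01  9.16904428e-01  7.05039162e-04 -6.50027646e-01]
 [ 8.77579861e-01 -3.82211738e-01  2.89426632e-01 -3.92156434e-02]
 [ 2.65646035e-01 -1.14893240e-01 -9.57199941e-01  3.79479508e-01]
 [ 0.00000000e+00  0.00000000e+00  0.00000000e+00  1.00000000e+00]]
carrier_plate []
spring []
spring_stand [(0.41, [247.8, 420.8])]
grease_pot []
carton []
hole [(0.62, [196.1, 398.9])]
slot [(0.9, [300.5, 422.0])]
red_block [(0.76, [173.9, 400.8])]
eye [(0.72, [198.7, 398.4])]
1.5 [ 2.04420471e-01  9.78883174e-01 -3.16517270e-05 -2.88135786e-05] [0.26012047 0.59566109 0.25025448] 0.08528072197516631 [-0.5306936   0.52040846 -0.1974455 ]
```

View pics/scene0.png

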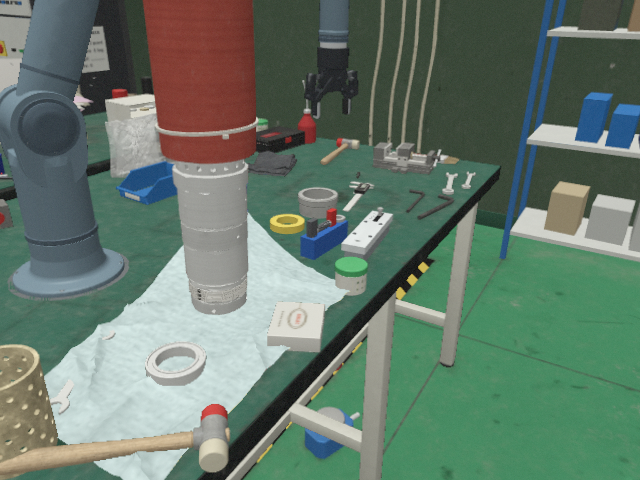

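View pics/top0.png

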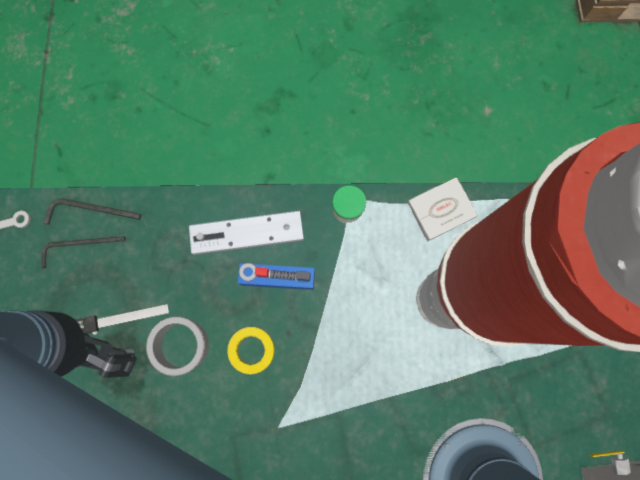

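View pics/wrist0.png

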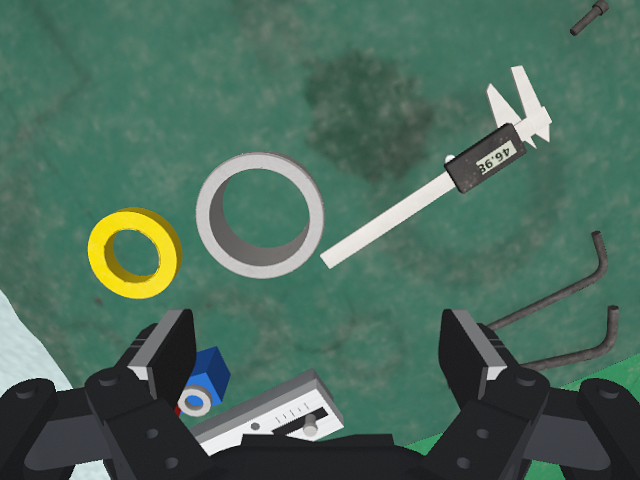

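The plate lies at the top left of the top view, with its hole at (286,226) and the post head near (200,236). The spring is on the blue stand, dark end at (305,276) and eye at (247,272). The pot (349,204) and the carton (442,208) are off to the right.

```bash
cat > h.py <<'E'
from bench import *
import numpy as np, cv2
from scipy.spatial.transform import Rotation as R
def ray(p,uv):
    K=np.array(p["K"]);d=np.array(p["dist_coeffs"]);T=np.array(p["camera_from_world"])
    n=cv2.undistortPoints(np.array([[uv]],float),K,d)[0,0]
    return -T[:3,:3].T@T[:3,3], T[:3,:3].T@np.array([n[0],n[1],1.])
def onz(p,uv,z):
    c,r=ray(p,uv); return c+r*(z-c[2])/r[2]
def proj(p,X):
    T=np.array(p["camera_from_world"]);r,_=cv2.Rodrigues(T[:3,:3])
    return cv2.projectPoints(np.array(X,float).reshape(-1,3),r,T[:3,3],np.array(p["K"]),np.array(p["dist_coeffs"]))[0][:,0]
def quat(psi):  # tool down, tool y axis at angle psi in the world xy plane
    y=np.array([np.cos(psi),np.sin(psi),0]);z=np.array([0,0,-1.]);x=np.cross(y,z)
    return R.from_matrix(np.stack([x,y,z],1)).as_quat()
E
python3 - <<'E'
from h import *
p=camera_params("top")
for n,uv,z in [("hole",(286.2,225.5),.046),("slot",(211,237.4),.046),("posthead",(200,236),.065),("pin",(304.6,275.6),.046),("red",(261.2,269.3),.046),("eye",(246.3,273.3),.054),("pot",(349,204),.054),("carton",(442,208),.028)]:
    print(n,onz(p,uv,z))
print(R.from_quat(read_tcp_rot()).as_matrix())
T=np.array(p["camera_from_world"])
W=np.array(camera_params("wrist")["camera_from_world"]); Rt=R.from_quat(read_tcp_rot()).as_matrix()
print(Rt.T@(-W[:3,:3].T@W[:3,3]-read_eef_pos()), (W[:3,:3]@Rt).T)
E
```

```text
hole [0.46519177 0.35109064 0.046     ]
slot [0.44437883 0.48953506 0.046     ]
posthead [0.44343823 0.5050569  0.065     ]
pin [0.37197747 0.3175597  0.046     ]
red [0.3843163  0.39635989 0.046     ]
eye [0.37632929 0.42208991 0.054     ]
pot [0.50272793 0.2348838  0.054     ]
carton [0.5002088 0.0563617 0.028    ]
[[-9.16424540e-01  4.00207518e-01 -6.93507765e-05]
 [ 4.00207522e-01  9.16424540e-01 -5.01865154e-05]
 [ 4.34697327e-05 -7.37468567e-05 -9.99999996e-01]]
[ 0.07307277 -0.00031375 -0.12477723] [[ 1.20098450e-03 -9.57186654e-01 -2.89468939e-01]
 [ 9.99998989e-01  9.29047382e-04  1.07683932e-03]
 [-7.61805862e-04 -2.89469939e-01  9.57186802e-01]]
```

```bash
python3 - <<'E'
import cv2
a=cv2.imread("pics/top0.png")[170:310,170:370]
cv2.imwrite("pics/top0c.png",cv2.resize(a,None,fx=4,fy=4,interpolation=cv2.INTER_CUBIC))
E
```

```text
(no output)
```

View pics/top0c.png

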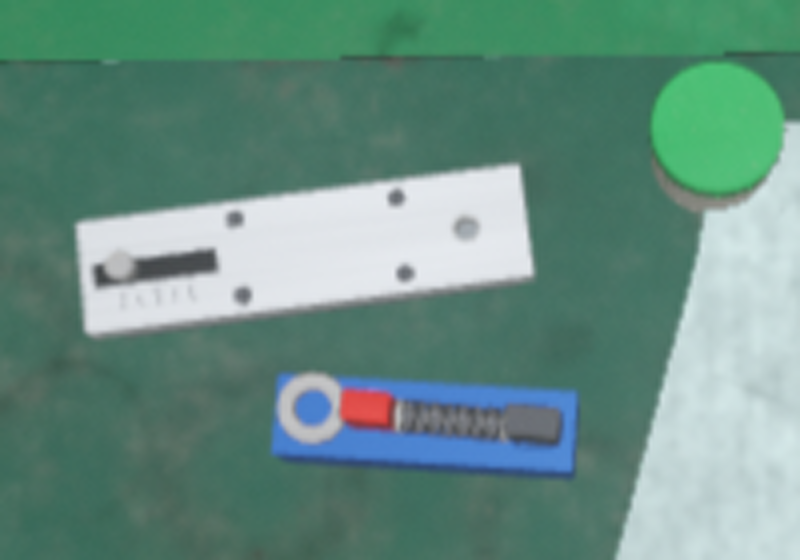

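```bash
python3 - <<'E'
from h import *
q=quat(np.radians(-3.7))
print(inverse_kinematics([.41,.40,.22],q), inverse_kinematics([.372,.318,.10],q))
move_ptp([.41,.40,.23],q)
p=camera_params("wrist");im=read_camera("wrist"); cv2.imwrite("pics/w1.png",im[:,:,::-1])
for t,z in [("hole",.046),("slot",.046),("spring",.046),("red_block",.046),("eye",.054),("spring_stand",0),("carrier_plate",0)]:
    for r in tip_of("wrist",t)[:2]: print(t,r["confidence"],r["at"],onz(p,r["at"],z).round(4))
np.savez("w1.npz",**{k:np.array(v) for k,v in p.items()})
s=read_camera("scene"); cv2.imwrite("pics/s1.png",s[:,:,::-1])
print(read_time_s(),read_eef_pos(),read_ft_force(),read_ft_torque())
E
```

```text
[-1.13057047  0.2739851   0.33365407  1.83117353 -0.10215071  1.05310662
 -0.82239649] [-1.09341615  0.29495964  0.33804541  2.10960854 -0.14073148  0.75779938
 -0.73098372]
hole 0.97 [387.8, 271.9] [0.4623 0.3502 0.046 ]
slot 0.97 [364.5, 75.8] [0.4485 0.497  0.046 ]
red_block 0.74 [276.5, 225.5] [0.3784 0.3931 0.046 ]
eye 0.61 [276.2, 191.8] [0.3813 0.4203 0.054 ]
spring_stand 0.93 [279.6, 238.9] [0.3748 0.3686 0.    ]
carrier_plate 0.92 [367.8, 169.8] [0.4538 0.4247 0.    ]
2.925 [0.4097342  0.40040507 0.22996307] [ 0.1929476  -0.82968166 -0.13471888] [-0.04122309 -0.03266846  0.05618847]
```

View pics/w1.png

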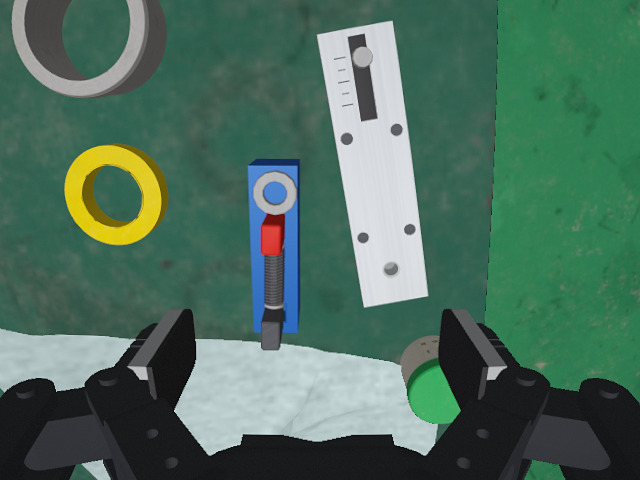

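View pics/s1.png

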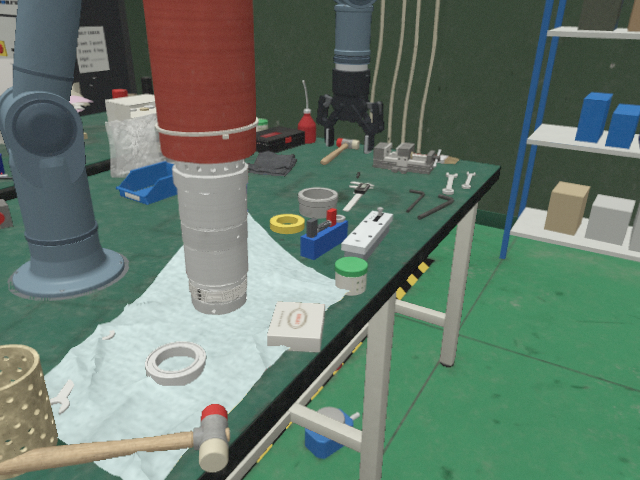

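```bash
cat > fit.py <<'E'
from h import *
from scipy.optimize import least_squares
def rectfit(p,pts,L,W,z,x0):
    pts=np.array(pts,float)
    loc=np.array([[-L/2,-W/2],[L/2,-W/2],[L/2,W/2],[-L/2,W/2]])
    def f(v):
        c,s=np.cos(v[2]),np.sin(v[2]); X=np.c_[loc@np.array([[c,s],[-s,c]])+v[:2],np.full(4,z)]
        return (proj(p,X)-pts).ravel()
    return least_squares(f,x0)
E
python3 - <<'E'
import cv2,numpy as np
from fit import *
im=cv2.imread("pics/w1.png")
p=dict(np.load("w1.npz"))
hsv=cv2.cvtColor(im,cv2.COLOR_BGR2HSV)
roi=np.zeros(im.shape[:2],np.uint8); roi[10:318,305:440]=1
m=((hsv[:,:,1]<50)&(hsv[:,:,2]>185)).astype(np.uint8)*roi
cs,_=cv2.findContours(m,0,2); c=max(cs,key=cv2.contourArea); hl=cv2.convexHull(c)
_,tri=cv2.minEnclosingTriangle(hl)
ap=cv2.approxPolyN(hl,4) if hasattr(cv2,"approxPolyN") else cv2.approxPolyDP(hl,6,True)
print("plate",ap.reshape(-1,2), cv2.contourArea(hl))
roi=np.zeros(im.shape[:2],np.uint8); roi[150:340,235:310]=1
mb=((hsv[:,:,0]>100)&(hsv[:,:,0]<125)&(hsv[:,:,1]>150)&(hsv[:,:,2]>150)).astype(np.uint8)*roi
cs,_=cv2.findContours(mb,0,2);hb=cv2.convexHull(np.vstack([c for c in cs if cv2.contourArea(c)>20]))
ab=cv2.approxPolyN(hb,4) if hasattr(cv2,"approxPolyN") else cv2.approxPolyDP(hb,5,True)
print("stand",ab.reshape(-1,2))
o=im.copy(); cv2.drawContours(o,[ap.reshape(-1,1,2).astype(int),ab.reshape(-1,1,2).astype(int)],-1,(0,0,255),1)
crop=o[0:360,230:450]; cv2.imwrite("pics/w1c.png",cv2.resize(crop,None,fx=1.65,fy=1.65))
cv2.imwrite("pics/w1d.png",cv2.resize(im[10:130,290:430],None,fx=5,fy=5,interpolation=2))
E
```

```text
plate [[430 295]
 [364 307]
 [317  34]
 [392  20]] 19799.5
stand [[297 332]
 [253 331]
 [247 165]
 [297 166]]
```

View pics/w1c.png

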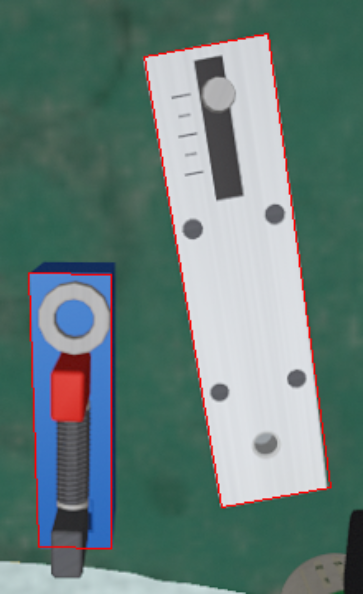

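View pics/w1d.png

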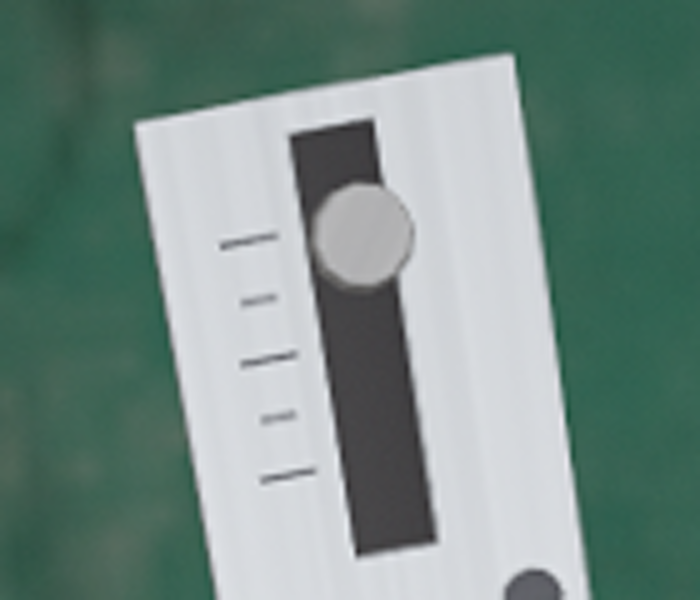

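```bash
python3 - <<'E'
from fit import *
p=dict(np.load("w1.npz"))
r=rectfit(p,[[428.6,295.5],[392.4,21],[317,34.3],[364,307]],.206,.052,.046,[.45,.42,1.7]); print("plate",r.x,np.degrees(r.x[2]),r.fun.round(1))
v=r.x;u=np.array([np.cos(v[2]),np.sin(v[2])]);n=np.array([-u[1],u[0]])
print("hole",v[:2]-.075*u,"slot",v[:2]+.069*u, "hole px",proj(p,[*(v[:2]-.075*u),.046]))
P=onz(p,(362.4,56.8),.065)[:2]-v[:2]; print("post along from hole",P@u+.075,"lat",P@n)
s=rectfit(p,[[297,332],[297.5,165.5],[247,165],[253,331]],.136,.036,.046,[.38,.37,1.5]); print("stand",s.x,np.degrees(s.x[2]),s.fun.round(1))
w=s.x;uu=np.array([np.cos(w[2]),np.sin(w[2])])
print("pin from stand",w[:2]-.05*uu,"eye from stand",w[:2]+.05*uu)
e=onz(p,(274.5,192.7),.057)[:2];print("eye",e)
# predicted dark block top corners
pin=w[:2]-.05*uu;nn=np.array([-uu[1],uu[0]])
print(proj(p,[[*(pin+a*uu+b*nn),.084] for a,b in [(.012,.007),(.012,-.007),(-.012,-.007),(-.012,.007)]]))
q0=w[:2]+.023*uu
print("red",proj(p,[[*(q0+a*uu+b*nn),.084] for a,b in [(.011,.007),(.011,-.007),(-.011,-.007),(-.011,.007)]]))
E
python3 -c "
import cv2
im=cv2.imread('pics/w1.png');cv2.imwrite('pics/w1e.png',cv2.resize(im[210:360,240:310],None,fx=4,fy=4,interpolation=2))"
```

```text
plate [0.45597986 0.42694762 1.69637427] 97.1950861059585 [-0.6 -0.3 -0.1 -0.   0.3  0.6  0.3 -0.5]
hole [0.46537347 0.35253821] slot [0.44733774 0.49540428] hole px [[391.68096926 268.94965655]]
post along from hole 0.15634708092569327 lat 0.00036134528835333194
stand [0.37410445 0.37087129 1.49639457] 85.73709356919346 [-0.2 -0.1 -0.6 -0.   0.6 -0.1  0.2  0.2]
pin from stand [0.3703878  0.32100962] eye from stand [0.37782111 0.42073297]
eye [0.38031178 0.42028304]
[[259.50968431 320.71577278]
 [279.01852805 321.05967884]
 [279.51931279 350.19206457]
 [260.51036098 349.83383022]]
red [[256.60986708 223.46460962]
 [277.63364825 223.74257422]
 [278.03220335 255.07361113]
 [257.4706794  254.77115527]]
```

View pics/w1e.png

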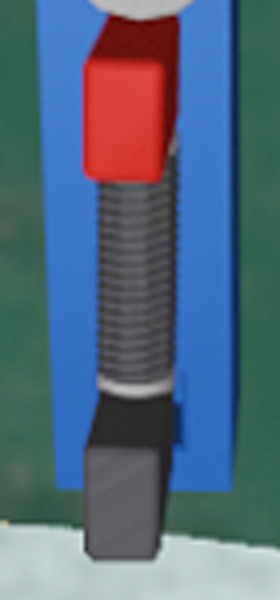

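```bash
python3 - <<'E'
from fit import *
p=dict(np.load("w1.npz"))
d=onz(p,(270.9,335.8),.084)[:2];r=onz(p,(271.0,240),.084)[:2];e=np.array([.3803,.4203])
print(d,r,e,np.linalg.norm(e-d),np.linalg.norm(r-d))
th=np.arctan2(*(e-d)[::-1]);print(np.degrees(th))
u=np.array([np.cos(th),np.sin(th)])
pin=((d)+(e-.1*u))/2; print("pin",pin)
q=quat(th-np.pi/2); tgt=pin-.001*u
move_gripper(.045,40)
move_ptp([*tgt,.13],q)
movel([*tgt,.072],q,.1)
f0=np.array(read_ft_force())
move_gripper(0.0,45)
print(read_finger_gap(),read_eef_pos(),f0,read_ft_force(),read_time_s())
im=read_camera("wrist");cv2.imwrite("pics/w2.png",im[:,:,::-1])
im=read_camera("scene");cv2.imwrite("pics/s2.png",im[180:300,230:430,::-1])
E
```

```text
[0.37129792 0.32084358] [0.37818109 0.39327054] [0.3803 0.4203] 0.09986299389328035 0.07275330229252464
84.82809078638196
pin [0.37129174 0.32077535]
0.0132736535853555 [0.371515   0.3203024  0.07281928] [0.27785554 0.39422262 1.38897034] [-1.20521543 -0.03167979  5.56706246] 5.1083
```

View pics/w2.png

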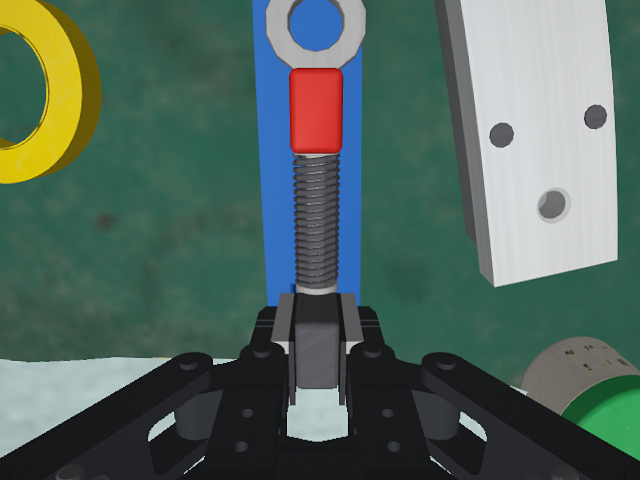

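View pics/s2.png

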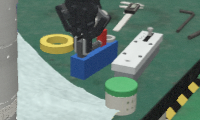

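```bash
python3 - <<'E'
from fit import *
im=cv2.imread("pics/w2.png")
cv2.imwrite("pics/w2c.png",cv2.resize(im[180:230,520:590],None,fx=8,fy=8,interpolation=2))
p=camera_params("wrist")
print(onz(p,(553.5,205.5),.046), proj(p,[.46537,.35254,.046]))
print(onz(p,(318,293),.084),onz(p,(318,389),.084))
cv2.imwrite("pics/w2d.png",cv2.resize(im[270:400,260:380],None,fx=4,fy=4,interpolation=2))
E
```

```text
[0.46520651 0.35209707 0.046     ] [[553.97599419 204.32952165]]
[0.37439729 0.34194587 0.084     ] [0.37144056 0.3084884  0.084     ]
```

View pics/w2c.png

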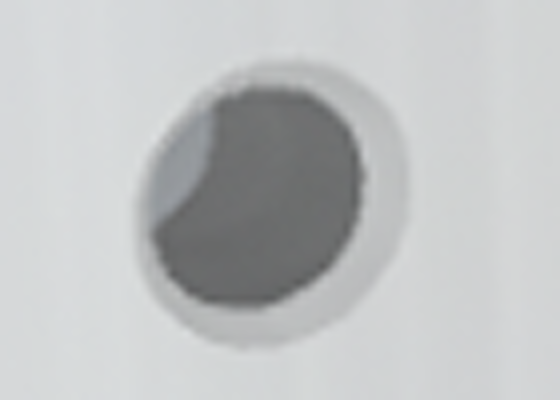

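View pics/w2d.png

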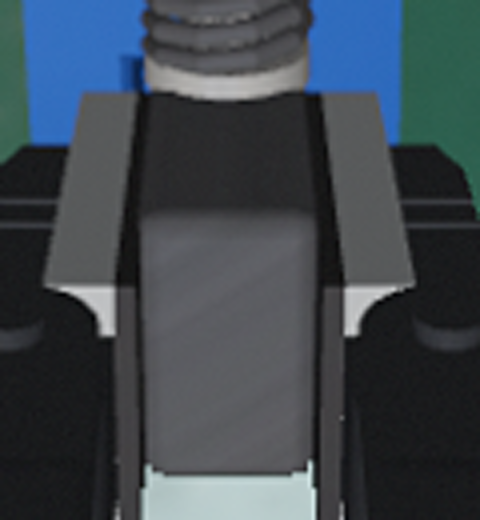

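```bash
python3 - <<'E'
from fit import *
p=camera_params("wrist")
a=onz(p,(317.3,322),.084);b=onz(p,(317.3,388),.084);print(a,b,np.linalg.norm(a-b),(a+b)/2)
print(onz(p,(554.2,205.4),.046),read_eef_pos(),R.from_quat(read_tcp_rot()).as_matrix()[:,1])
E
```

```text
[0.37335097 0.3324966  0.084     ] [0.37125187 0.30889187 0.084     ] 0.023697872634271765 [0.37230142 0.32069424 0.084     ]
[0.46548928 0.35211357 0.046     ] [0.37153833 0.3202976  0.07279288] [ 9.95933920e-01 -9.00858411e-02  4.10098407e-04]
```

```bash
python3 - <<'E'
from fit import *
q0=read_tcp_rot(); P=read_eef_pos()
movel([P[0],P[1],.125],q0,.15)
q=quat(np.radians(7.2))
T=[.46473,.35172]
move_ptp([*T,.115],q)
pause(.2)
print(read_time_s(),read_eef_pos(),read_ft_force(),read_ft_torque(),read_finger_gap())
im=read_camera("wrist");cv2.imwrite("pics/w3.png",im[:,:,::-1])
im=read_camera("scene");cv2.imwrite("pics/s3.png",cv2.resize(im[150:300,270:430,::-1],None,fx=4,fy=4,interpolation=2))
p=camera_params("scene");print(p and proj(p,[[.46537,.3523,.046],[.46537,.3523,.115-.0268-.012]]))
E
```

```text
6.3917 [0.46290215 0.35127611 0.11401043] [ 0.89228116  0.26739247 -2.53241604] [-0.1094921   0.01723712  0.01065713] 0.01344030341246532
[[357.70268588 240.98075591]
 [358.33939875 227.93377479]]
```

View pics/w3.png

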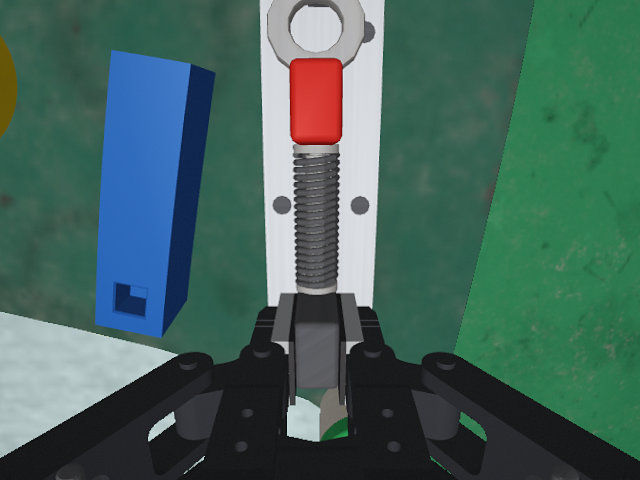

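View pics/s3.png

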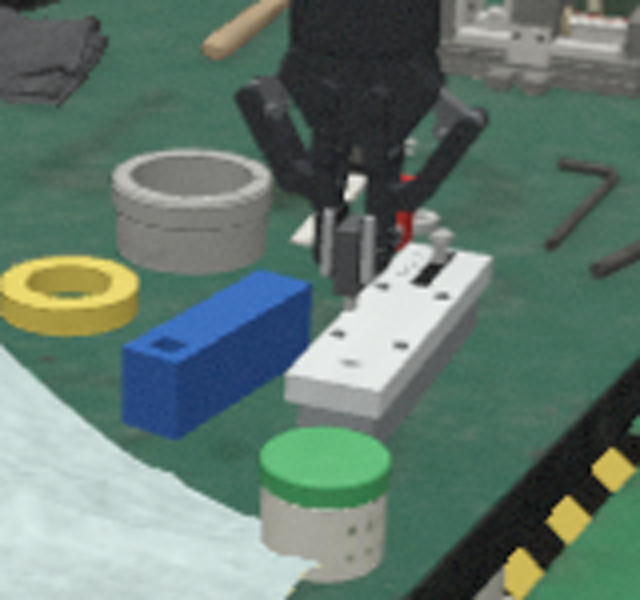

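```bash
cat >> h.py <<'E'
def goto(pos,q,speed=.1,tol=.0004,n=3):
    """movel with correction of the standing error"""
    pos=np.array(pos,float); cmd=pos.copy()
    for i in range(n):
        movel(list(cmd),q,speed); e=pos-np.array(read_eef_pos())
        if np.linalg.norm(e)<tol: break
        cmd=cmd+e
    return cmd,e
E
python3 - <<'E'
from h import *
q=quat(np.radians(7.2)); T=[.46473,.35172]
print(read_eef_pos(),np.array(read_tcp_rot())-q)
print(goto([*T,.098],q))
t=read_time_s();pause(.1);print(read_eef_pos(),read_ft_force(),t)
Rm=R.from_quat(read_tcp_rot()).as_matrix();print(Rm)
E
```

```text
[0.46347997 0.35164863 0.11473112] [-0.0003323   0.00029262 -0.00046134 -0.00033695]
(array([0.46500098, 0.3518969 , 0.09807615]), array([0.00085124, 0.00053708, 0.00074336]))
[0.46406212 0.35133456 0.09733252] [-0.25139425 -0.59294569 -2.03269919] 7.3083
[[-1.25391441e-01  9.92107345e-01 -5.77587742e-05]
 [ 9.92107346e-01  1.25391442e-01  7.26087903e-06]
 [ 1.44460274e-05 -5.63924521e-05 -9.99999998e-01]]
```

```bash
python3 - <<'E'
from h import *
q=quat(np.radians(7.2)); T=np.array([.46473,.35172])
c=np.array([*T,.092])
movel(list(c),q,.05); pause(.3)
print(read_eef_pos())
c[:2]+=T-np.array(read_eef_pos())[:2]
movel(list(c),q,.05); pause(.3)
print(c,read_eef_pos()); f0=np.array(read_ft_force()); print(f0)
for z in np.arange(.089,.072,-.002):
    c[2]=z; movel(list(c),q,.03)
    f=np.array(read_ft_force())-f0; e=np.array(read_eef_pos())
    print(z.round(4),e.round(4),f.round(2))
    if np.linalg.norm(f)>6: break
print(read_time_s())
E
```

```text
[0.46479324 0.35178446 0.09208323]
[0.46466676 0.35165554 0.092     ] [0.46465514 0.35164796 0.09199514]
[ 0.35918482  0.00391523 -2.57479717]
0.089 [0.4644 0.3514 0.0886] [-0.4  -0.51  1.28]
0.087 [0.4645 0.3516 0.0868] [-0.13  0.79  0.21]
0.085 [0.4645 0.3516 0.0848] [-0.04 -0.42  0.58]
0.083 [0.4645 0.3516 0.0828] [-0.    0.33  0.81]
0.081 [0.4645 0.3515 0.0808] [-0.8  -0.22  1.41]
0.079 [0.4645 0.3516 0.0788] [-0.52  0.09  0.83]
0.077 [0.4645 0.3516 0.0768] [-1.06 -0.19 -0.2 ]
0.075 [0.4646 0.3516 0.0748] [-0.36 -0.41  0.76]
0.073 [0.4649 0.3518 0.0731] [-0.51 -0.23  1.44]
10.7667
```

```bash
python3 - <<'E'
from h import *
q=quat(np.radians(7.2)); c=np.array([.46467,.35166,.0724])
movel(list(c),q,.03); pause(.25); print(read_eef_pos(),read_ft_force())
P=np.array(read_eef_pos())
move_gripper(.040); 
movel([P[0],P[1],.12],q,.15)
th=np.radians(97.2);u=np.array([np.cos(th),np.sin(th)])
m=P[:2]+.05*u
movel([*m,.15],q,.15); pause(.3)
p=camera_params("wrist");im=read_camera("wrist");cv2.imwrite("pics/w4.png",im[:,:,::-1])
np.savez("w4.npz",**{k:np.array(v) for k,v in p.items()})
print(read_time_s(),read_eef_pos(),read_ft_force())
for n,s,z in [("pin",0,.084),("red",.073,.084),("eye",.1,.058),("post",.1563,.065)]:
    print(n,proj(p,[*(P[:2]+s*u),z]))
E
```

```text
[0.46494428 0.35176948 0.07286761] [-0.59499405 -0.42264861  4.35824519]
13.0 [0.45884211 0.40032234 0.14959236] [-0.41907799  0.55519612 -0.24144945]
pin [[316.01488778 355.81940729]]
red [[315.84966391 219.12231168]]
eye [[315.92543132 154.6909559 ]]
post [[315.77929936  34.27434412]]
```

View pics/w4.png

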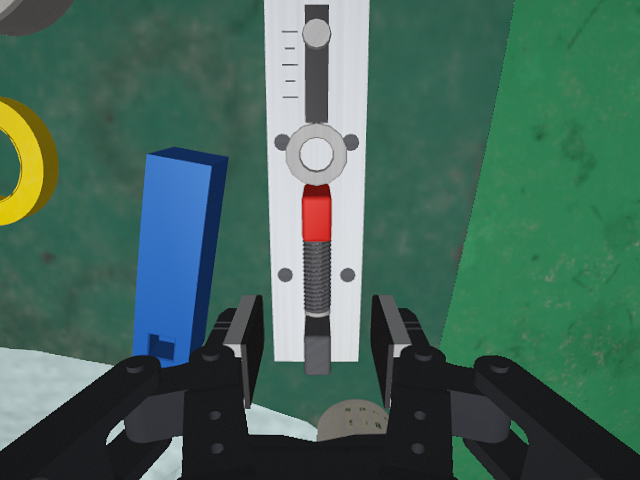

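```bash
python3 - <<'E'
import cv2
im=cv2.imread("pics/w4.png");cv2.imwrite("pics/w4c.png",cv2.resize(im[0:250,255:380],None,fx=4,fy=4,interpolation=2)[0:800])
import numpy as np
g=cv2.cvtColor(im,cv2.COLOR_BGR2GRAY)
cv2.imwrite("pics/w4d.png",cv2.resize(im[5:65,280:350],None,fx=8,fy=8,interpolation=2))
E
```

```text
(no output)
```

View pics/w4d.png

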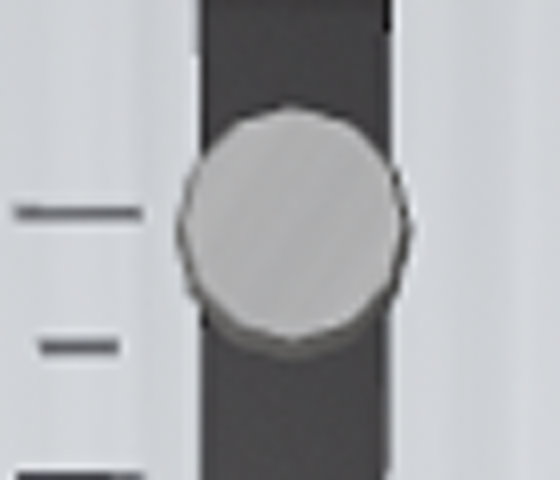

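View pics/w4c.png

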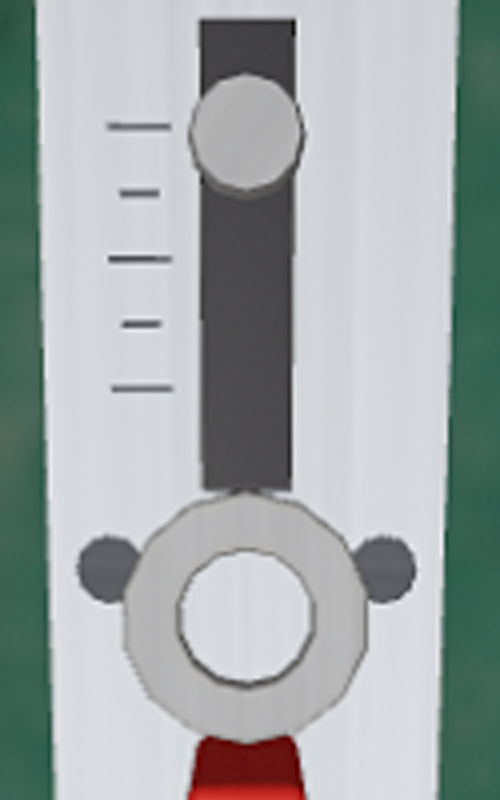

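```bash
python3 - <<'E'
from h import *
th=np.radians(97.2);u=np.array([np.cos(th),np.sin(th)]); q=quat(np.radians(7.2))
P=np.array([.46494,.35177]); r=P+(.0734-.0003)*u
movel([*r,.12],q,.15); pause(.2)
e=np.array(read_eef_pos()); c=np.array([*r,.082]); c[:2]+=r-e[:2]
movel(list(c),q,.08); pause(.15); print(read_eef_pos()-np.array([*r,.082]))
f0=np.array(read_ft_force())
move_gripper(0,80); print(read_finger_gap(),read_eef_pos(),f0,read_ft_force(),read_time_s())
im=read_camera("wrist");cv2.imwrite("pics/w5.png",im[:,:,::-1])
E
```

```text
[-0.00051193  0.00092996  0.0005555 ]
0.01256708435135528 [0.45529351 0.42521115 0.08276695] [-0.06117782 -0.66642024  0.41822889] [-0.19239126  0.3644387   2.87585565] 14.7333
```

View pics/w5.png

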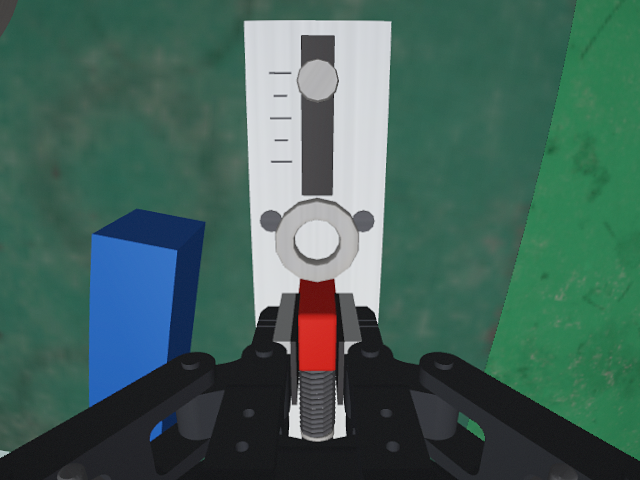

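```bash
python3 - <<'E'
from h import *
th=np.radians(97.2);u=np.array([np.cos(th),np.sin(th)]); q=quat(np.radians(7.2)); n=np.array([-u[1],u[0]])
p=camera_params("wrist"); g=np.array([.45529351,.42521115,.08276695])
im=cv2.imread("pics/w5.png")
cv2.imwrite("pics/w5c.png",cv2.resize(im[50:290,260:375],None,fx=4,fy=4,interpolation=2)[:600]); cv2.imwrite("pics/w5d.png",cv2.resize(im[190:290,260:375],None,fx=6,fy=6,interpolation=2))
e=onz(p,(317.5,239.5),.058)[:2];po=onz(p,(318,79),.065)[:2]
print((po-e)@u,(po-e)@n,(po-e))
f0=np.array(read_ft_force())
movel([g[0],g[1],.0845],q,.05)
for s in (.01,.02,.030):
    movel([*(g[:2]+s*u),.0845],q,.06)
    d=np.array(read_eef_pos())-g;print(s,d[:2]@u,d[:2]@n,d[2],(np.array(read_ft_force())-f0).round(2))
pause(.3)
d=np.array(read_eef_pos())-g;print(s,d[:2]@u,d[:2]@n,d[2],(np.array(read_ft_force())-f0).round(2),read_ft_torque())
p=camera_params("wrist");im=read_camera("wrist");cv2.imwrite("pics/w6.png",im[:,:,::-1])
print(read_time_s(),read_finger_gap())
im=read_camera("scene");cv2.imwrite("pics/s6.png",cv2.resize(im[150:300,270:430,::-1],None,fx=4,fy=4,interpolation=2))
E
```

```text
0.0560103578609161 -5.5946555267638844e-05 [-0.00696445  0.05557571]
0.01 0.009287431697654079 0.0002814118814444546 0.0010369203533094756 [ 1.01 -3.81 -4.99]
0.02 0.01947116590662549 0.0002446539797382166 0.0013444939555666835 [ 0.4  -4.25 -4.31]
0.03 0.02919718570366709 0.00016769859604077634 0.0014464584748686699 [ 0.31 -6.29 -5.04]
0.03 0.029249450354884445 0.00010766662220794106 0.0015412386610878792 [ 0.47 -5.21 -4.65] [-1.13095078 -0.06195842  0.02053282]
16.3333 0.012123377985679756
```

View pics/w6.png

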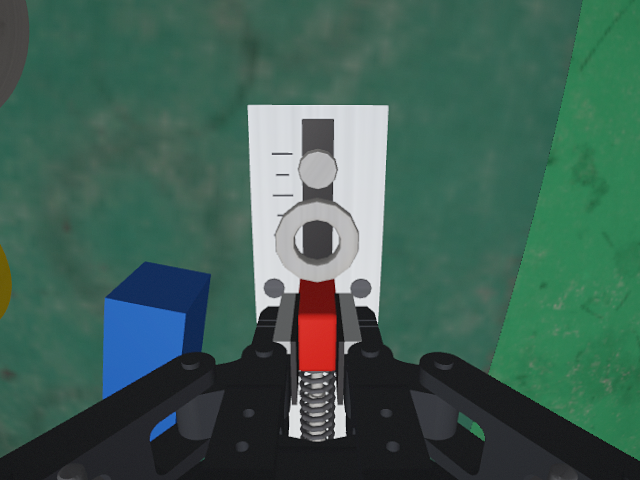

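View pics/s6.png

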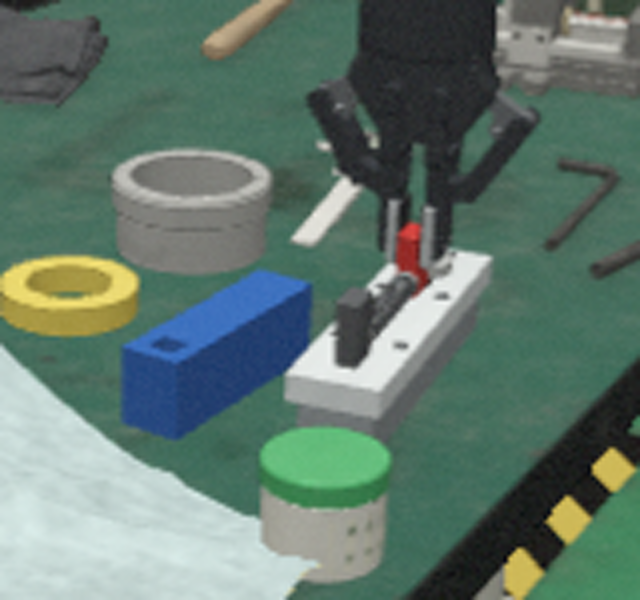

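View pics/w5d.png

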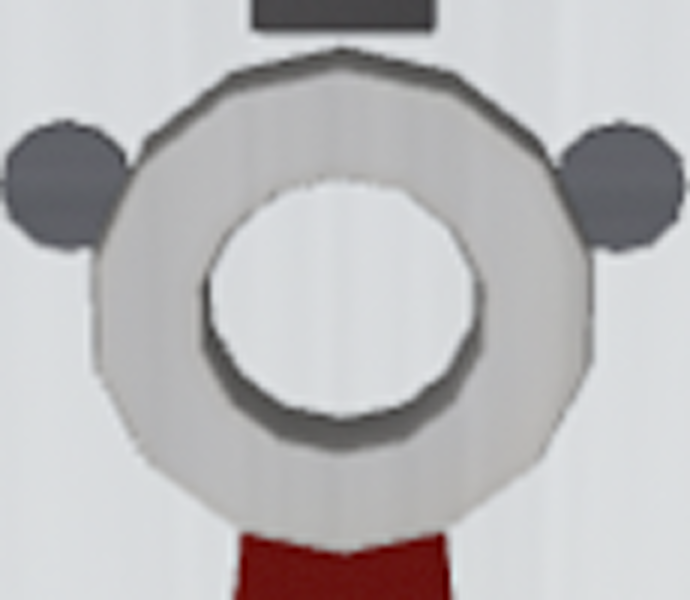

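```bash
python3 - <<'E'
import cv2
im=cv2.imread("pics/w6.png");cv2.imwrite("pics/w6d.png",cv2.resize(im[140:290,265:370],None,fx=5,fy=5,interpolation=2)[:600])
E
```

```text
(no output)
```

View pics/w6d.png

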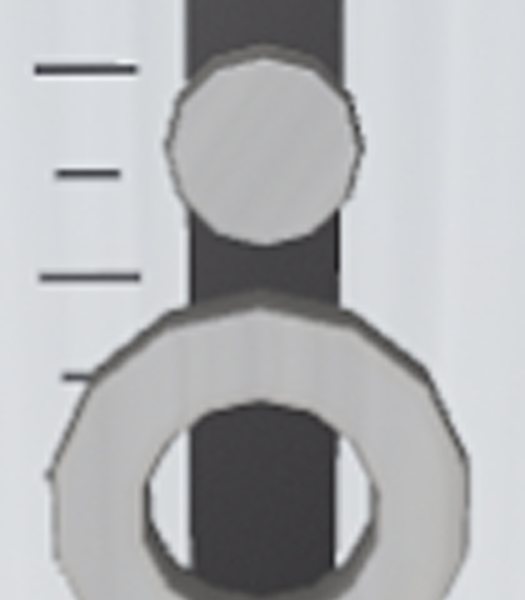

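```bash
python3 - <<'E'
from h import *
th=np.radians(97.2);u=np.array([np.cos(th),np.sin(th)]); q=quat(np.radians(7.2)); n=np.array([-u[1],u[0]])
g=np.array([.45529351,.42521115,.08276695])
p=camera_params("wrist")
dz=read_eef_pos()[2]-g[2]
e=onz(p,(317.3,242),.058+dz)[:2];po=onz(p,(318,170),.065)[:2]
d0=np.array(read_eef_pos())-g
print("to go",(po-e)@u,(po-e)@n,"total",(po-e)@u+d0[:2]@u,(po-e)@n+d0[:2]@n)
def st(t):
    d=np.array(read_eef_pos())-g;f=np.array(read_ft_force());print(t,(d[:2]@u).round(4),(d[:2]@n).round(4),d[2].round(4),f.round(2))
    return f
c=np.array([*(g[:2]+.03*u),g[2]])
for L in (.006,.011,.0155,.0185):
    c[2]=g[2]+L; movel(list(c),q,.05); st(L)
    if abs(read_ft_force()[2])>20: break
pause(.2);st("s");print(read_time_s(),read_ft_torque(),read_finger_gap())
im=read_camera("wrist");cv2.imwrite("pics/w7.png",im[:,:,::-1])
im=read_camera("scene");cv2.imwrite("pics/s7.png",cv2.resize(im[150:300,270:430,::-1],None,fx=4,fy=4,interpolation=2))
E
```

```text
to go 0.027400788163500455 -0.00020309272107064426 total 0.05694559122476369 -0.00010920984399341753
0.006 0.03 0.0001 0.0062 [-0.16 -4.55 -1.74]
0.011 0.0301 0.0002 0.0113 [ 0.49 -4.55 -1.91]
0.0155 0.0301 0.0002 0.0158 [-0.41 -5.51 -2.95]
0.0185 0.03 0.0002 0.0186 [ 0.11 -4.54 -1.75]
s 0.03 0.0002 0.0184 [-0.46 -5.74 -1.68]
17.5833 [-1.13590236  0.13125748 -0.11105021] 0.012440781211112606
```

View pics/w7.png

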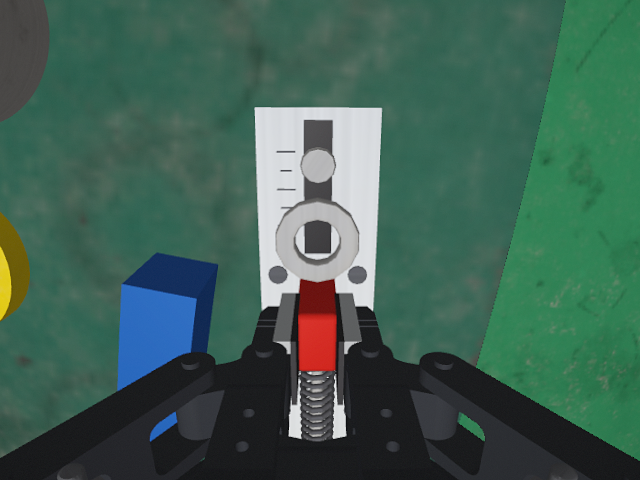

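View pics/s7.png

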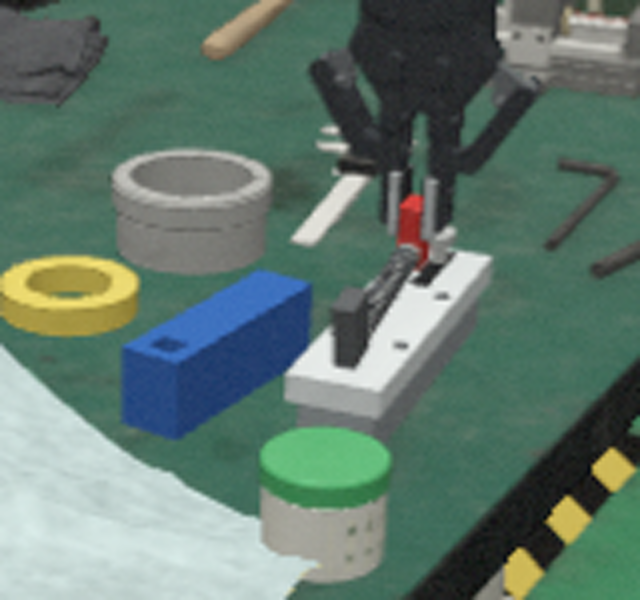

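```bash
cat >> h.py <<'E'
th=np.radians(97.2);u=np.array([np.cos(th),np.sin(th)]); q=quat(np.radians(7.2)); n=np.array([-u[1],u[0]])
g=np.array([.45529351,.42521115,.08276695])
def st(t=""):
    d=np.array(read_eef_pos())-g;f=np.array(read_ft_force());print(t,(d[:2]@u).round(4),(d[:2]@n).round(4),d[2].round(4),f.round(2))
    return np.array([d[:2]@u,d[:2]@n,d[2]]),f
def cmd(s,l,L): return [*(g[:2]+s*u+l*n),g[2]+L]
E
python3 - <<'E'
from h import *
for s in (.036,.043,.050,.0568):
    movel(cmd(s,-.0001,.0185),q,.06); d,f=st(s)
    if abs(f[2])>12 or abs(f[1])>14: break
pause(.3); d,f=st("s")
movel(cmd(s+.0568-d[0],-.0001-.0001-d[1],.0185),q,.03);pause(.2);st("c")
p=camera_params("wrist");im=read_camera("wrist");cv2.imwrite("pics/w8.png",im[:,:,::-1]);cv2.imwrite("pics/w8c.png",cv2.resize(im[190:290,265:370,::-1],None,fx=6,fy=6,interpolation=2))
im=read_camera("scene");cv2.imwrite("pics/s8.png",cv2.resize(im[150:300,270:430,::-1],None,fx=4,fy=4,interpolation=2))
d=np.array(read_eef_pos());print(read_time_s())
e=onz(p,(317.3,242),.058+d[2]-g[2])[:2]; print("post should appear at",proj(p,[*e,.065]))
E
```

```text
0.036 0.036 0.0001 0.0183 [-0.67 -5.   -2.92]
0.043 0.0424 0.0001 0.0182 [-0.28 -5.78 -3.44]
0.05 0.0488 0.0 0.018 [ 0.06 -7.24 -3.49]
0.0568 0.0549 -0.0 0.0179 [ 0.4  -7.73 -2.83]
s 0.0543 -0.0001 0.0178 [ 0.08 -6.89 -3.17]
c 0.0566 -0.0001 0.0178 [-0.17 -7.31 -2.91]
19.5833
post should appear at [[317.29202881 233.70738635]]
```

View pics/w8c.png

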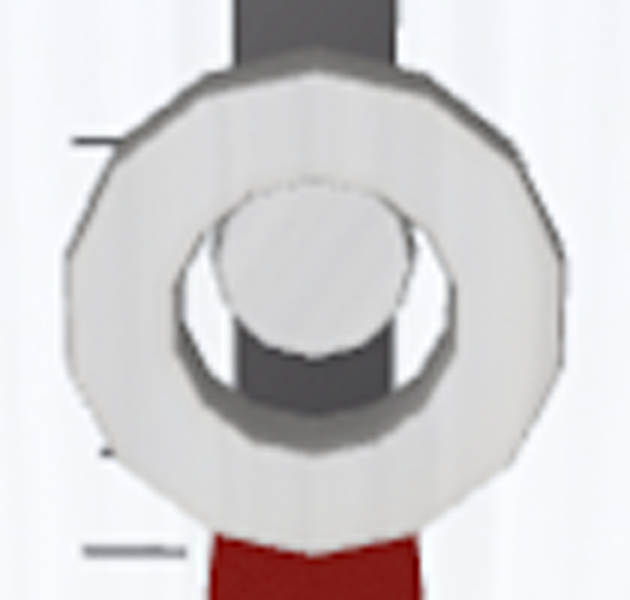

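View pics/s8.png

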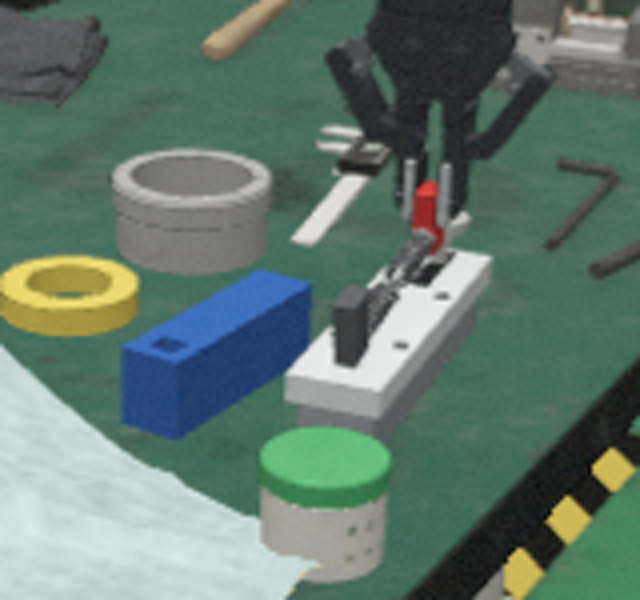

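```bash
python3 - <<'E'
from h import *
d0,f0=st("0"); s=.0568+.0025; l=-.0002
for L in np.arange(.0165,-.0005,-.002):
    movel(cmd(s,l,L),q,.04); d,f=st(round(L,4))
    if abs(f[2]-f0[2])>9 or np.linalg.norm((f-f0)[:2])>8: print("touch"); break
    s+=np.clip(.0566-d[0],-.0005,.0005)
pause(.2);st();print(read_time_s(),read_finger_gap())
im=read_camera("wrist");cv2.imwrite("pics/w9c.png",cv2.resize(im[190:290,265:370,::-1],None,fx=6,fy=6,interpolation=2))
im=read_camera("scene");cv2.imwrite("pics/s9.png",cv2.resize(im[150:300,270:430,::-1],None,fx=4,fy=4,interpolation=2))
E
```

```text
0 0.0566 -0.0002 0.0178 [ 0.49 -7.04 -2.44]
0.0165 0.0565 -0.0002 0.0157 [-0.8  -7.89 -2.87]
0.0145 0.0566 -0.0002 0.0137 [-0.07 -7.55 -1.78]
0.0125 0.0567 -0.0002 0.0117 [ 0.15 -8.54 -2.6 ]
0.0105 0.0566 -0.0002 0.0098 [-0.17 -7.82 -2.89]
0.0085 0.0566 -0.0003 0.0079 [-0.8  -8.27 -1.51]
0.0065 0.0566 -0.0003 0.0059 [ 0.63 -7.92 -1.73]
0.0045 0.0566 -0.0003 0.004 [-0.74 -8.56 -2.3 ]
0.0025 0.0567 -0.0003 0.0021 [ 0.3  -7.57 -1.63]
0.0005 0.0568 -0.0004 0.0002 [-0.34 -6.86 -2.14]
 0.0568 -0.0004 0.0002 [ 0.45 -8.69 -2.11]
22.0333 0.012064432714653784
```

View pics/w9c.png

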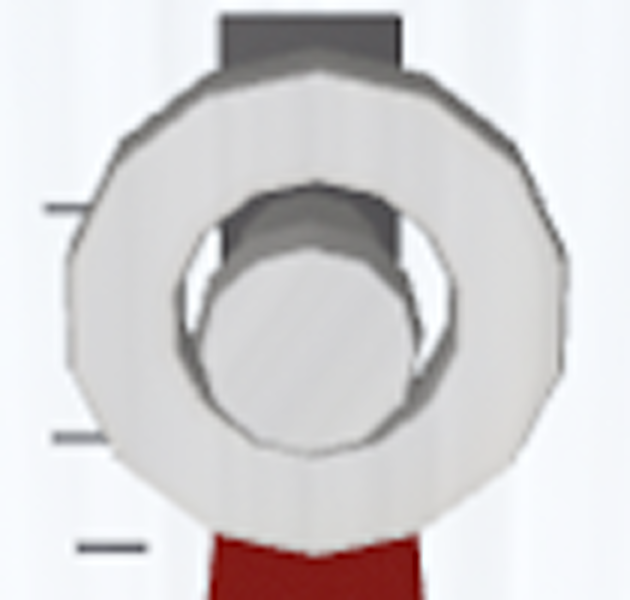

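View pics/s9.png

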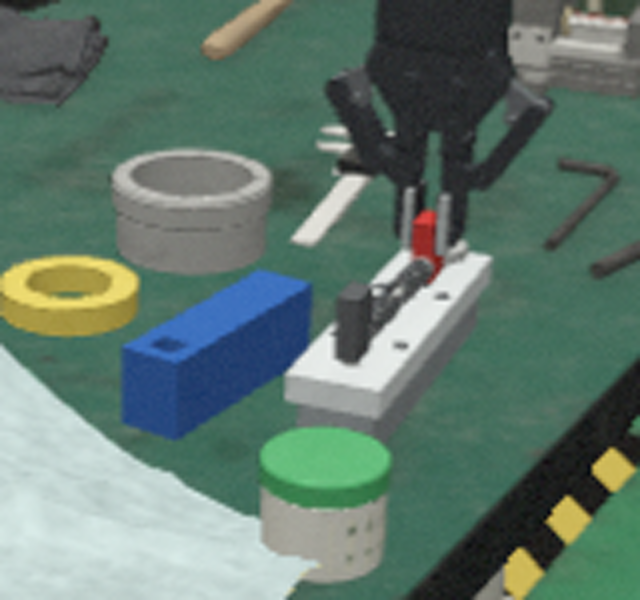

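```bash
python3 - <<'E'
from h import *
d0,f0=st("0"); s=.0568+.0025
for k in range(9):
    s-=.0007; movel(cmd(s,-.0001,.0004),q,.02); d,f=st(round(s,4))
    if f[1]>-1.5: break
pause(.2);st()
move_gripper(.036); pause(.2); d,f=st("open")
e=np.array(read_eef_pos())
movel([e[0],e[1],e[2]+.07],q,.12); st("up")
b=np.array(read_eef_pos());movel([*(b[:2]-.05*u),b[2]+.01],q,.15);pause(.2)
p=camera_params("wrist");im=read_camera("wrist");cv2.imwrite("pics/w10.png",im[:,:,::-1]);np.savez("w10.npz",**{k:np.array(v) for k,v in p.items()})
im=read_camera("scene");cv2.imwrite("pics/s10.png",cv2.resize(im[150:300,270:430,::-1],None,fx=4,fy=4,interpolation=2))
print(read_time_s())
E
```

```text
0 0.0568 -0.0004 0.0002 [-0.22 -6.53 -1.42]
0.0586 0.0562 -0.0004 0.0002 [-1.16 -6.86 -1.48]
0.0579 0.0555 -0.0004 0.0002 [ 0.13 -7.74 -0.75]
0.0572 0.0549 -0.0004 0.0002 [-0.89 -7.59 -1.23]
0.0565 0.0543 -0.0004 0.0002 [-0.14 -7.29 -0.84]
0.0558 0.0536 -0.0003 0.0002 [-0.26 -7.04 -2.24]
0.0551 0.0534 -0.0003 0.0003 [-0.3 -6.4 -2.1]
0.0544 0.0534 -0.0003 0.0003 [-0.14 -4.83 -1.78]
0.0537 0.0533 -0.0002 0.0004 [ 0.   -5.55 -2.61]
0.053 0.0533 -0.0002 0.0005 [ 1.05 -4.53 -3.77]
 0.0532 -0.0002 0.0005 [ 0.31 -4.01 -3.05]
open 0.0536 -0.0002 0.0008 [-0.5   0.04  0.34]
up 0.0533 0.0002 0.0702 [-0.06 -0.35  0.25]
26.6667
```

View pics/w10.png

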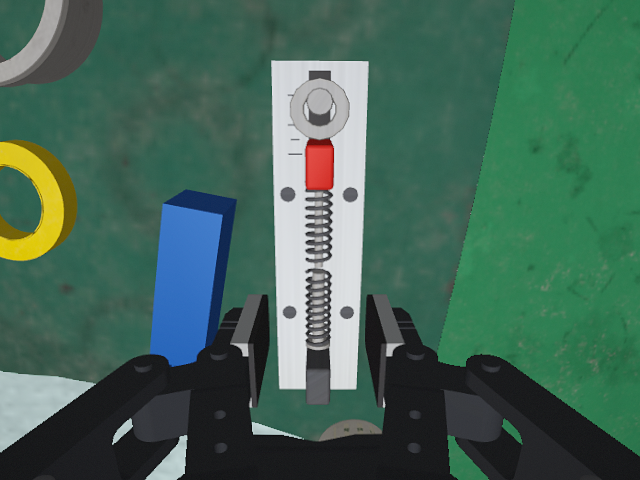

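View pics/s10.png

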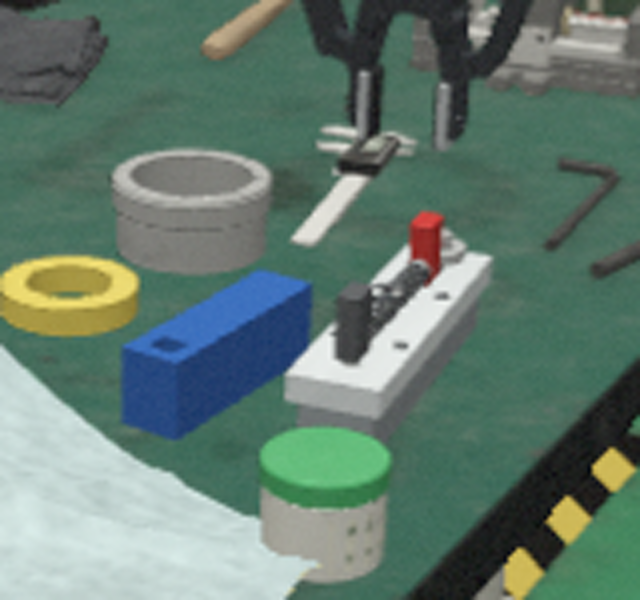

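```bash
python3 - <<'E'
from h import *
p=dict(np.load("w10.npz")); im=cv2.imread("pics/w10.png"); P=np.array([.46494,.35177])+.0004*u
def box(s0,s1,w,z): return proj(p,[[*(P+s*u+l*n),z] for s,l in [(s0,w),(s1,w),(s1,-w),(s0,-w)]])
a=5
for z,col in((.084,(0,255,0)),(.091,(0,0,255))):
    for b in (box(-.011,.013,.007,z),box(.073+.0534-.011,.073+.0534+.011,.007,z)):
        cv2.polylines(im,[np.round(b*16).astype(int)],True,col,1,shift=4)
k=[[*(P+(.1534+.016*np.cos(t))*u+.016*np.sin(t)*n),.058] for t in np.linspace(0,6.28,40)]
cv2.polylines(im,[np.round(proj(p,k)*16).astype(int)],True,(255,0,255),1,shift=4)
A=cv2.resize(im[70:200,270:370],None,fx=4,fy=4,interpolation=2);B=cv2.resize(im[320:420,270:370],None,fx=4,fy=4,interpolation=2)
B=cv2.copyMakeBorder(B,0,A.shape[0]-B.shape[0],0,0,0); cv2.imwrite("pics/w10c.png",np.hstack([A,B]))
E
```

```text
(no output)
```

View pics/w10c.png

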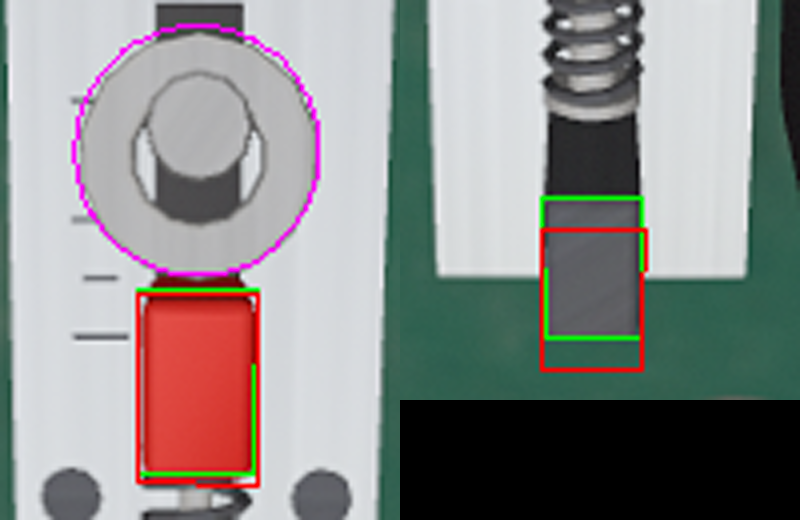

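The pictures match a seated spring: the dark block's outline fits its fully-down height and the eye lies flat under the head. Handing in.

```bash
python3 - <<'E'
from h import *
print(read_ft_force(),read_joint_vel(),read_time_s())
sign_off()
E
```

```text
[-0.00573737  0.050897   -0.5261957 ] [ 0.00356679 -0.00197467  0.00680134  0.00386587  0.00470198  0.00077162
  0.00079971] 26.6667
the job is handed in; nothing more can be done
```

I fitted the return spring and handed the job in at 26.7 s of the 51 s allowed. `sign_off` gave no verdict.

**What I did:**
- **Pin:** I gripped the dark block, lifted the spring off its stand and lowered the pin into the plate's hole. Force readings stayed within about 1.5 N of the hover value on the way in and reached about 4 N at the seat.
- **Eye:** I gripped the red block, stretched the spring by about 57 mm with the eye raised over the post's head, and lowered the eye with no sign of touching the head.
- **Post position:** I located the post mainly from the wrist camera. I confirmed it by feel while easing back, when the pull began to leave the gripper about 3.5 mm behind the head-centred position, as the eye caught the stem. I then let go.

**Last checks:**
- **Pin end:** From the wrist camera, the dark block's top matches the height for a fully seated pin.
- **Eye end:** The eye lies flat round the post, under the head and on the middle line. The stretch when I let go was about 53 mm, and the spring stayed in place after I let go.
- **Robot and bystanders:** The gripper is clear, with wrist force about 0. The grease pot looks unmoved; the carton was outside the last pictures, and the arm never went near it.

**What was less certain:**
- **Arm settling:** The arm settled slowly, with standing errors of up to about 2 mm, which I corrected as I went.
- **Network estimates:** Some network points were off by several millimetres, for example the slot in the top view. I used fits to the plate and stand edges and close wrist pictures instead.
- **No direct readout:** The pin height, eye height and stretch come from pictures and arm positions, because the scene does not report them directly.

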